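# Fit the slide holder on the light stage's pins

## Task

Fit the blue slide holder, the one with a glass slide and a hole near each end, onto the white light stage: pick it up, lower it slide side up over the two upright pins so that a pin comes through each end hole, and let go of it only when it is down on the stage, lying flat on the dark pad. Leave the grey and the orange holder where they are.

Things in the scene. Friction and masses are not known exactly. Their poses are not given: they have to be found in the camera images.
- slide_holder: The holder to fit: blue plate lying flat, 152 mm long (y axis), 50 mm wide (x axis), 12 mm thick, 0.1 to 0.2 kg. Origin: centre of its underside, z up. Two 26 mm round through holes on its long centre line, 55 mm either side of the middle; between them a glass slide with a pink spot in the top face. Fits either way round. Grip it across the 50 mm width at the middle.
- stage: Fixed white box 130 (x) by 170 (y) by 50 mm high; on it a dark pad 40 by 150 mm, its top 58 mm above the bench. Two upright steel pins on the pad, 55 mm either side of the middle along y: 16 mm thick at the foot, tapering to 4 mm at the tip, 90 mm above the bench. Origin: centre of the underside, midway between the pins. The seated holder lies long side along y, underside 58 mm above the origin.
- dish_holder: Bystander: light grey plate lying flat, 152 mm long (y axis), 50 mm wide (x axis), 12 mm thick, 0.1 to 0.2 kg. Origin: centre of its underside, z up. One round hole of 36 mm in the middle, none at the ends.
- filter_holder: Bystander: orange plate lying flat, 152 mm long (y axis), 50 mm wide (x axis), 12 mm thick, 0.1 to 0.2 kg. Origin: centre of its underside, z up. Two 26 mm holes close together, 25 mm either side of the middle: they do not match the pins.
Things that resemble listed ones, but are neither listed nor needed, are in the scene too. Of the things like the slide_holder, leave any that is green; of the rest the smaller one is meant.

How it is judged:
By the outcome, as a careful person would: the job done as asked, in the order asked, and still so for the second after the job is handed in, with the robot touching nothing.
It also fails if it takes over 42 s, if anything falls off the work surface, if the arm or the gripper's body presses on something with over 40 N, if the wrist force passes 120 N, or if a joint passes its speed limit or range.

## Robot

A 6-joint arm with a two-finger parallel gripper is mounted at the origin on the work surface. World frame = base frame: x ahead of the robot, y to its left, z up, the work surface at z = 0. Lengths are in m, angles in rad, forces in N, time in s.
With the tool pointing down it reaches from about 0.35 to 0.875 m from the base axis. Payload 4.2 kg.
Tool frame: the origin (TCP) lies midway between the tips of the shut fingers; the grasp point (between the pads) lies 19 mm behind it; z points along the fingers, y is the line along which they close (so a half turn about z gives the same grasp; the last joint's range is limited). The gripper opens to 85 mm and grips with 20 to 120 N. Pads are 22 mm wide; open, the fingers measure 114 mm over their backs; the gripper's body (76 mm by 85 mm) begins 54 mm behind the grasp point. The pads swing forward as they close: fully open they stand 13 mm farther back than shut.
Start: joints at [1.576, 0.385, 0.008, 0, -1.194, -0.259], TCP at [0.157, 0.605, 0.231] pointing down, gripper open.
Joint ranges: [-3.14, 3.14], [-1.21, 2.06], [-1.07, 1.41], [-3.16, 2.05], [-2.99, -0.16], [-3.1, 3.1]. Speed limits (rad/s): [2.79, 2.79, 3.14, 3.14, 3.14, 3.14].

## Interface

Orientations are given as a unit quaternion [x, y, z, w].
In Python, from plant import env gives the robot as it stands.
- The arm moves only by the tool play_rows, never from a script. Its argument "series" is a list of rows, each an object with "slide": the shift along the tool's x, y, z normalised to -1 to 1, where 1 is 300 mm, a list of three; "twist": the turn about the tool's z normalised to -1 to 1, where 1 is 360 degrees; "gripper": the opening, from -1 (shut) to 1 (fully open). A call has exactly 5 rows; each row is the pose to reach, as a shift and turn from the pose commanded when the call began, along the tool's axes at that moment, turning the shorter way round; what a row does not reach only later rows make up. A row lasts 1/10 s, in which the tool goes at most 50 mm and 8.59 degrees, less where a joint would pass 70% of its speed; a pose out of reach is approached as far as the arm can. A call with a number of a shift or a turn outside -1 to 1 is refused whole. A call with a gripper value outside its range is refused whole. The fingers move at their own pace and stop on an object; the grip force is fixed at half the most. Time passes only in rows, so rows that repeat a pose let the fingers close, or fill a call up. It gives the time, the measured TCP pose, the force, the opening and the grip force at its end, in the units of the state.
- env.observe(): the state, without advancing time (a new reading comes with each control period).
- env.camera(name): name is "scene" or "top" or "wrist"; returns the picture (384x512x3 uint8, blue, green, red); there is no depth.
- env.camera_info(name): a dict with "fx", "fy", "cx", "cy" (pixels), "k1" (the pictures are not rectified: a ray, as slopes to the right and down, at radius r is drawn at 1 + k1 r^2 times it, then the intrinsics apply), "world_to_cam" (4x4, takes a point from world to camera coordinates). Camera axes: x right, y up, looking along -z (the intrinsics and any distortion apply to the point x, -y, -z); pixel columns grow to the right and rows downward; lengths in m; the calibration is good to about 2 mm. A picture is of the moment at which its call begins: read the wrist's pose just before it. camera_info takes no time and is no camera call; for the wrist camera it gives the pose at the moment of the call.
- env.close_job(): hands the job in; it is judged then, once.
The state is a dict: "clock": time; "joint_positions": joint angles; "joint_velocities": joint speeds; "effort": joint torques, N m; "tcp_pos": TCP position; "ee_rot": TCP orientation; "wrist_force": force on the tool from outside, world axes, zero at the start; "ft_torque": the same for the moment, N m; "grip_width": finger opening in m; "grasp_force": force on a finger pad.
Only numpy, scipy, OpenCV 4.12 (cv2) and the standard library are available. Lean on these libraries where they do the work, as an engineer would, in place of code of your own. Each camera call takes 0.05 s, during which the arm holds its last target. There are 200 camera calls.

## Working session

There is one attempt and no reset: what is moved stays moved. The work goes in short steps, Python scripts to look and compute and a tool call to move; the robot and the scene stay as the last step left them, time stands still between calls to the robot, and variables do not carry over. Pictures are saved under pics/ and viewed, at most 10 in all, crops included, and the job is handed in when it is done.

Besides the shell and the picture viewer there is one more tool, called after ">>>" by a JSON object that holds its "fn" and its "kwargs". play_rows: Moves the arm, as the interface text tells. Its arguments: {"type":"object","properties":{"series":{"type":"array","items":{"type":"object","properties":{"slide":{"type":"array","items":{"type":"number","minimum":-1,"maximum":1}},"twist":{"type":"number","minimum":-1,"maximum":1},"gripper":{"type":"number"}}}}},"required":["series"]}

```bash
mkdir -p pics; ls
python3 - <<'E'
from plant import env
import cv2,numpy as np
s=env.observe();print(s['clock'],s['tcp_pos'],s['ee_rot'],s['grip_width'])
a=env.camera("top");b=env.camera("scene")
cv2.imwrite("pics/top.png",a);cv2.imwrite("pics/scene.png",b)
for n in("top","scene"):print(env.camera_info(n))
E
```

```text
pics
0.0 [0.15673455 0.60439633 0.23017784] [ 9.91948986e-01 -1.26633024e-01 -9.62512702e-05  1.13037327e-03] 0.08539695881984481
{'fx': 388.11734149150425, 'fy': 388.11734149150425, 'cx': 246.70500886294653, 'cy': 197.64521433738838, 'k1': -0.032477772293407495, 'world_to_cam': array([[-0.18605808, -0.98253017,  0.00410664,  0.00431651],
       [ 0.96234665, -0.18138982,  0.20245162, -0.53477648],
       [-0.19816992,  0.04161977,  0.97928366, -0.82716893],
       [ 0.        ,  0.        ,  0.        ,  1.        ]])}
{'fx': 376.0681530358731, 'fy': 376.0681530358731, 'cx': 253.35805908102247, 'cy': 197.80621699440607, 'k1': -0.09697859780436974, 'world_to_cam': array([[-0.51094682,  0.85955926,  0.00955092,  0.35395938],
       [-0.73393809, -0.44200435,  0.51571992,  0.34356949],
       [ 0.44751339,  0.25649567,  0.856704  , -1.21837245],
       [ 0.        ,  0.        ,  0.        ,  1.        ]])}
```

View pics/top.png

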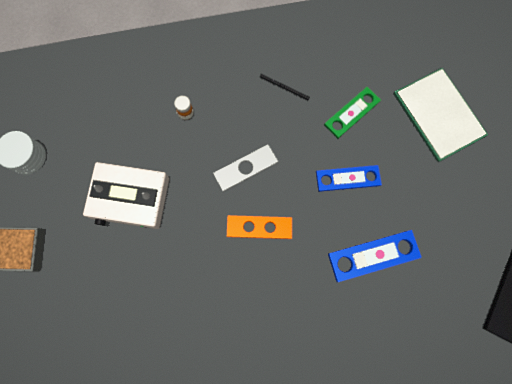

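View pics/scene.png

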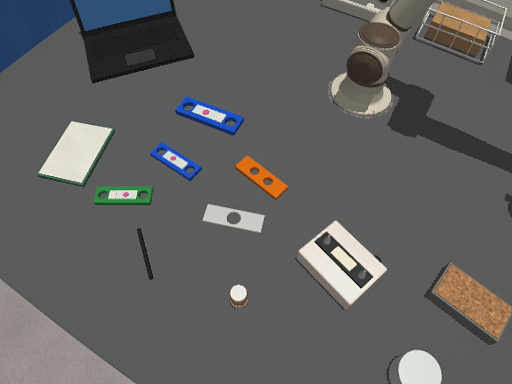

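The top view shows three candidates like the slide holder: green (352,112), excluded by colour; small blue (348,178); large blue (375,255). The smaller blue one at (348,178) is meant. The stage is at (126,193). I'll measure both and confirm with a crop.

```bash
cat > h.py <<'E'
import cv2,numpy as np
def rays(ci,px):
    K=np.array([[ci['fx'],0,ci['cx']],[0,ci['fy'],ci['cy']],[0,0,1]])
    u=cv2.undistortPoints(np.float64(px).reshape(-1,1,2),K,np.array([ci['k1'],0,0,0.]))[:,0]
    T=ci['world_to_cam'];R=T[:3,:3];c=-R.T@T[:3,3]
    return c,np.c_[u[:,0],-u[:,1],-np.ones(len(u))]@R
def plane(ci,px,z):
    c,d=rays(ci,px);return c+d*((z-c[2])/d[:,2])[:,None]
def project(ci,P):
    K=np.array([[ci['fx'],0,ci['cx']],[0,ci['fy'],ci['cy']],[0,0,1]])
    T=np.diag([1,-1,-1,1.])@ci['world_to_cam']
    return cv2.projectPoints(np.float64(P).reshape(-1,1,3),cv2.Rodrigues(T[:3,:3])[0],T[:3,3],K,np.array([ci['k1'],0,0,0.]))[0][:,0]
def blue(im):
    h=cv2.cvtColor(im,cv2.COLOR_BGR2HSV);return cv2.inRange(h,(105,150,60),(130,255,255))
def rect(ci,cnt,z):
    # minimum rectangle, on plane z, of an image contour: centre, sizes, yaw of long side
    P=plane(ci,cnt.reshape(-1,2),z)[:,:2]
    (c,s,a)=cv2.minAreaRect(np.float32(P*1000))
    if s[0]<s[1]:a+=90;s=s[::-1]
    return np.round(c,1),np.round(s,1),round((a+90)%180-90,2)
E
python3 - <<'E'
from plant import env
from h import *
ims={n:cv2.imread(f"pics/{n}.png") for n in("top","scene")}
for n,im in ims.items():
    ci=env.camera_info(n)
    for c in cv2.findContours(blue(im),cv2.RETR_EXTERNAL,cv2.CHAIN_APPROX_NONE)[0]:
        if 300<cv2.contourArea(c)<6000: print(n,c.mean(0)[0].round(),rect(ci,c,.012))
    h=cv2.cvtColor(im,cv2.COLOR_BGR2HSV)
    w=cv2.inRange(h,(0,0,200),(180,60,255)) 
    for c in cv2.findContours(w,cv2.RETR_EXTERNAL,cv2.CHAIN_APPROX_NONE)[0]:
        if cv2.contourArea(c)>2000: print(n,'white',c.mean(0)[0].round(),rect(ci,c,.05))
t=ims['top'];a=cv2.resize(t[150:290,300:440],(560,560),interpolation=cv2.INTER_CUBIC)
cv2.imwrite("pics/c1.png",a)
s=cv2.resize(t[155:235,75:175],(800,640)[:2],interpolation=cv2.INTER_CUBIC)
cv2.imwrite("pics/c2.png",cv2.resize(s,(700,560)))
E
```

```text
top [374. 255.] (array([ 345.6, -363.6]), array([209.2,  68.5]), -85.23)
top [348. 178.] (array([ 537.4, -347.6]), array([154.2,  52.3]), 84.76)
top white [124. 194.] (array([589.4, 179.5]), array([167.1, 128. ]), 70.69)
top white [441. 113.] (array([ 648.3, -598.3]), array([192.6, 134.5]), 17.21)
scene [176. 161.] (array([ 541.4, -346.9]), array([157.3,  53.9]), 84.59)
scene [210. 115.] (array([ 348.8, -364.4]), array([212.4,  79.3]), -85.61)
scene [119.  10.] (array([  87.8, -990.2]), array([424.3, 209.3]), -62.69)
scene [27. 25.] (array([  271.2, -1256.6]), array([518.6, 300.6]), 53.62)
scene white [342. 261.] (array([590.9, 179.1]), array([166.7, 126.7]), 70.64)
scene white [ 75. 151.] (array([ 674.8, -588.4]), array([190.6, 133. ]), 16.97)
```

View pics/c1.png

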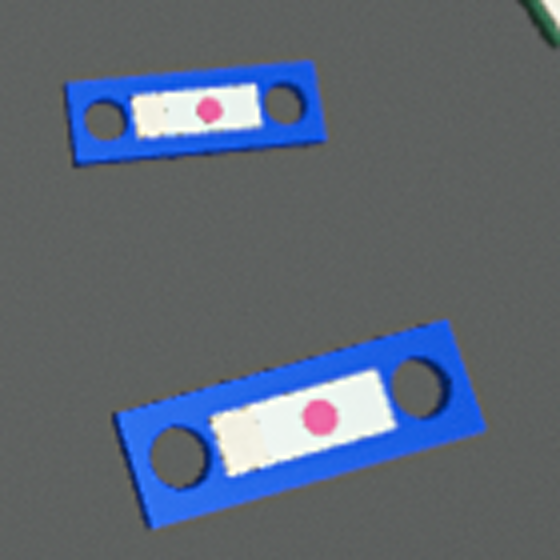

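View pics/c2.png

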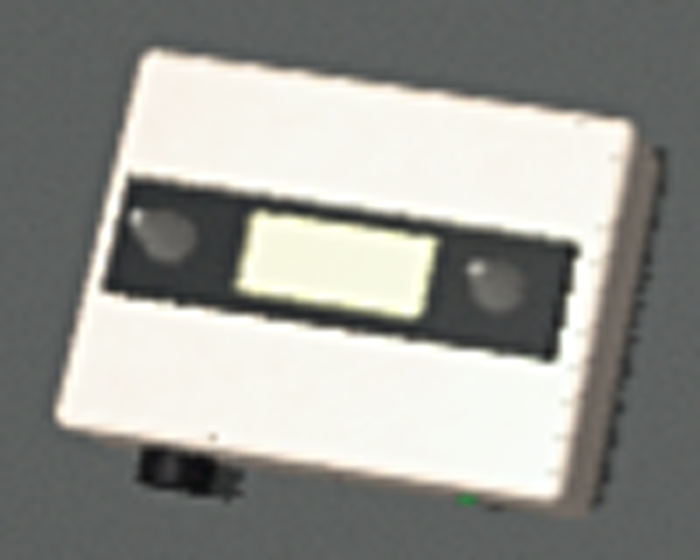

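The crop confirms it: the upper plate is blue, slide up, with a hole near each end, and measures 154×52 mm. The lower one is 209×68 mm. Target is (539,-347) mm, long-axis yaw 84.7°. The stage crop shows the pad with two pins; stage is at (590,179) mm, yaw 70.7°. Travelling now at the current height.

>>> {"fn": "play_rows", "kwargs": {"series": [{"slide": [0.1,0.134,0],"twist": 0,"gripper": 1},{"slide": [0.2,0.268,0],"twist": 0,"gripper": 1},{"slide": [0.3,0.402,0],"twist": 0,"gripper": 1},{"slide": [0.4,0.536,0],"twist": 0,"gripper": 1},{"slide": [0.49,0.67,0],"twist": 0,"gripper": 1}]}}

```text
clock: 0.6
tcp_pos: [0.2491, 0.3713, 0.2309]
ee_rot: [0.992, -0.126, -0.0, 0.0]
wrist_force: [0.4, 1.1, 0.0]
grip_width: 0.0851
grasp_force: 0.0
```

>>> {"fn": "play_rows", "kwargs": {"series": [{"slide": [0.1,0.134,0],"twist": 0,"gripper": 1},{"slide": [0.2,0.268,0],"twist": 0,"gripper": 1},{"slide": [0.3,0.402,0],"twist": 0,"gripper": 1},{"slide": [0.4,0.536,0],"twist": 0,"gripper": 1},{"slide": [0.49,0.67,0],"twist": 0,"gripper": 1}]}}

```text
clock: 1.1
tcp_pos: [0.3406, 0.14, 0.2314]
ee_rot: [0.992, -0.126, 0.0, -0.0]
wrist_force: [0.7, 0.4, -0.2]
grip_width: 0.0851
grasp_force: 0.0
```

>>> {"fn": "play_rows", "kwargs": {"series": [{"slide": [0.1,0.134,0],"twist": 0,"gripper": 1},{"slide": [0.2,0.268,0],"twist": 0,"gripper": 1},{"slide": [0.3,0.402,0],"twist": 0,"gripper": 1},{"slide": [0.4,0.536,0],"twist": 0,"gripper": 1},{"slide": [0.49,0.67,0],"twist": 0,"gripper": 1}]}}

```text
clock: 1.6
tcp_pos: [0.4326, -0.0917, 0.2313]
ee_rot: [0.992, -0.127, 0.0, -0.0]
wrist_force: [1.4, 0.9, 0.1]
grip_width: 0.0854
grasp_force: 0.0
```

>>> {"fn": "play_rows", "kwargs": {"series": [{"slide": [0.1,0.134,0],"twist": 0.0224,"gripper": 1},{"slide": [0.2,0.268,0],"twist": 0.045,"gripper": 1},{"slide": [0.3,0.402,0],"twist": 0.067,"gripper": 1},{"slide": [0.4,0.536,0],"twist": 0.09,"gripper": 1},{"slide": [0.49,0.67,0],"twist": 0.112,"gripper": 1}]}}

```text
clock: 2.1
tcp_pos: [0.5245, -0.323, 0.2305]
ee_rot: [0.886, -0.463, -0.001, -0.0]
wrist_force: [1.0, -0.1, 0.1]
grip_width: 0.0854
grasp_force: 0.0
```

>>> {"fn": "play_rows", "kwargs": {"series": [{"slide": [0,0,0],"twist": 0.0224,"gripper": 1},{"slide": [0,0,0],"twist": 0.045,"gripper": 1},{"slide": [0,0,0],"twist": 0.067,"gripper": 1},{"slide": [0,0,0],"twist": 0.09,"gripper": 1},{"slide": [0,0,0],"twist": 0.112,"gripper": 1}]}}

```text
clock: 2.6
tcp_pos: [0.5239, -0.3209, 0.2306]
ee_rot: [-0.672, 0.74, 0.001, -0.0]
wrist_force: [-0.1, -1.0, -0.7]
grip_width: 0.0852
grasp_force: 0.0
```

Now check from near with the wrist camera.

```bash
cat >> h.py <<'E'
def toolshift(s,dw):
    from scipy.spatial.transform import Rotation as R
    return R.from_quat(s['ee_rot']).inv().apply(dw)
def toolyaw(s):
    from scipy.spatial.transform import Rotation as R
    x=R.from_quat(s['ee_rot']).apply([1,0,0]);return np.degrees(np.arctan2(x[1],x[0]))
E
python3 - <<'E'
from plant import env
from h import *
ci=env.camera_info("wrist");im=env.camera("wrist");s=env.observe()
cv2.imwrite("pics/w1.png",im)
print(s['tcp_pos'],toolyaw(s))
for c in cv2.findContours(blue(im),cv2.RETR_EXTERNAL,cv2.CHAIN_APPROX_NONE)[0]:
    if cv2.contourArea(c)>800: print(c.mean(0)[0].round(),cv2.boundingRect(c),rect(ci,c,.012))
E
```

```text
[ 0.52387342 -0.32080489  0.23058828] -95.72606176342487
[243. 139.] (222, 78, 43, 125) (array([ 539.2, -348.1]), array([150.8,  49.2]), 83.85)
[403. 109.] (368, 19, 66, 184) (array([ 345.8, -359.6]), array([206.7,  71.7]), -86.25)
```

View pics/w1.png

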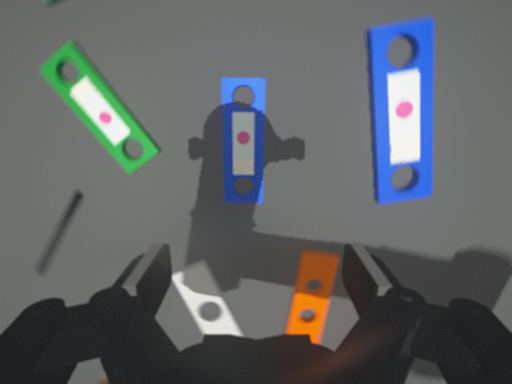

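The wrist view shows the target at (243,139), 151×49 mm, its yaw aligned with the tool. Green (100,105) and large blue (403,109) are well clear of the fingers. Moving over the target and descending.

>>> {"fn": "play_rows", "kwargs": {"series": [{"slide": [0.085,-0.06,0.1],"twist": 0,"gripper": 1},{"slide": [0.085,-0.06,0.25],"twist": 0,"gripper": 1},{"slide": [0.085,-0.06,0.4],"twist": 0,"gripper": 1},{"slide": [0.085,-0.06,0.54],"twist": 0,"gripper": 1},{"slide": [0.085,-0.06,0.62],"twist": 0,"gripper": 1}]}}

```text
clock: 3.15
tcp_pos: [0.5374, -0.3469, 0.0409]
ee_rot: [-0.675, 0.738, 0.003, -0.001]
wrist_force: [-0.7, 1.0, -0.6]
grip_width: 0.0851
grasp_force: 0.0
```

>>> {"fn": "play_rows", "kwargs": {"series": [{"slide": [0,0,0.04],"twist": 0,"gripper": 1},{"slide": [0,0,0.08],"twist": 0,"gripper": 1},{"slide": [0,0,0.11],"twist": 0,"gripper": 1},{"slide": [0,0,0.13],"twist": 0,"gripper": 1},{"slide": [0,0,0.14],"twist": 0,"gripper": 1}]}}

```text
clock: 3.65
tcp_pos: [0.5402, -0.348, 0.0036]
ee_rot: [-0.675, 0.738, -0.0, 0.0]
wrist_force: [-0.0, -1.2, 0.4]
grip_width: 0.0855
grasp_force: 0.0
```

>>> {"fn": "play_rows", "kwargs": {"series": [{"slide": [0,0,0.01],"twist": 0,"gripper": 1},{"slide": [0,0,0.01],"twist": 0,"gripper": -1},{"slide": [0,0,0.01],"twist": 0,"gripper": -1},{"slide": [0,0,0.01],"twist": 0,"gripper": -1},{"slide": [0,0,0.01],"twist": 0,"gripper": -1}]}}

```text
clock: 4.15
tcp_pos: [0.5405, -0.3482, 0.0013]
ee_rot: [-0.675, 0.738, -0.001, 0.0]
wrist_force: [-0.1, 1.0, 2.4]
grip_width: 0.0478
grasp_force: 63.0
```

>>> {"fn": "play_rows", "kwargs": {"series": [{"slide": [0,0,0],"twist": 0,"gripper": -1},{"slide": [0,0,0],"twist": 0,"gripper": -1},{"slide": [0,0,0],"twist": 0,"gripper": -1},{"slide": [0,0,0],"twist": 0,"gripper": -1},{"slide": [0,0,0],"twist": 0,"gripper": -1}]}}

```text
clock: 4.65
tcp_pos: [0.5405, -0.3482, 0.0012]
ee_rot: [-0.675, 0.738, -0.001, 0.0]
wrist_force: [0.0, 1.1, 6.3]
grip_width: 0.0482
grasp_force: 63.3
```

Gripped: 48 mm opening, 63 N. Lifting.

>>> {"fn": "play_rows", "kwargs": {"series": [{"slide": [0,0,-0.05],"twist": 0,"gripper": -1},{"slide": [0,0,-0.17],"twist": 0,"gripper": -1},{"slide": [0,0,-0.32],"twist": 0,"gripper": -1},{"slide": [0,0,-0.47],"twist": 0,"gripper": -1},{"slide": [0,0,-0.6],"twist": 0,"gripper": -1}]}}

```text
clock: 5.15
tcp_pos: [0.5395, -0.3478, 0.1828]
ee_rot: [-0.674, 0.738, -0.0, 0.0]
wrist_force: [0.8, -0.2, -1.3]
grip_width: 0.0479
grasp_force: 62.6
```

Run:
```python
from plant import env
from h import *
ci=env.camera_info("wrist");im=env.camera("wrist");s=env.observe()
cv2.imwrite("pics/w2.png",im)
print(s['tcp_pos'],toolyaw(s),s['wrist_force'],s['grip_width'],s['ft_torque'])
# remaining way to above the stage, tool axes
t=np.array([.590,.1793,.18]);d=t-s['tcp_pos'];print(d,toolshift(s,d)/.3,'twist',-((70.7-180)-toolyaw(s))/360)
```

```text
[ 0.54272433 -0.34996269  0.19094514] -95.10225199196128 [ 2.36132043 -2.25697519  5.0130554 ] 0.04805398369003333 [-0.22123567 -0.33085579  0.0366174 ]
[ 0.04727567  0.52926269 -0.01094514] [-1.77142632e+00  2.62134827e-04  2.54211436e-02] twist 0.039438188911218655
```

View pics/w2.png

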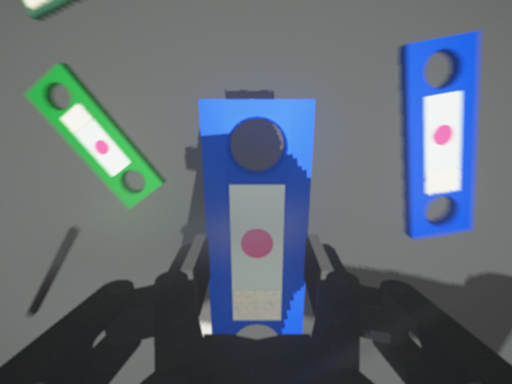

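Wrist view: holder held square between the fingers, its far hole at (257,143), slide up. Carrying it to the stage.

>>> {"fn": "play_rows", "kwargs": {"series": [{"slide": [-0.1,0,0],"twist": 0,"gripper": -1},{"slide": [-0.22,0,0],"twist": 0,"gripper": -1},{"slide": [-0.35,0,0],"twist": 0,"gripper": -1},{"slide": [-0.48,0,0],"twist": 0,"gripper": -1},{"slide": [-0.61,0,0],"twist": 0,"gripper": -1}]}}

```text
clock: 5.7
tcp_pos: [0.5555, -0.1642, 0.18]
ee_rot: [-0.674, 0.739, 0.001, -0.0]
wrist_force: [-0.2, 0.3, -1.5]
grip_width: 0.0482
grasp_force: 62.5
```

>>> {"fn": "play_rows", "kwargs": {"series": [{"slide": [-0.13,0,0],"twist": 0,"gripper": -1},{"slide": [-0.26,0,0],"twist": 0,"gripper": -1},{"slide": [-0.39,0,0],"twist": 0,"gripper": -1},{"slide": [-0.52,0,0],"twist": 0,"gripper": -1},{"slide": [-0.65,0,0],"twist": 0,"gripper": -1}]}}

```text
clock: 6.2
tcp_pos: [0.5732, 0.03, 0.1801]
ee_rot: [-0.674, 0.738, 0.0, -0.0]
wrist_force: [0.8, -0.3, -2.2]
grip_width: 0.0483
grasp_force: 62.5
```

>>> {"fn": "play_rows", "kwargs": {"series": [{"slide": [-0.13,0,0],"twist": 0.01,"gripper": -1},{"slide": [-0.26,0,0],"twist": 0.02,"gripper": -1},{"slide": [-0.37,0,0],"twist": 0.03,"gripper": -1},{"slide": [-0.45,0,0],"twist": 0.038,"gripper": -1},{"slide": [-0.5,0,0],"twist": 0.04,"gripper": -1}]}}

```text
clock: 6.7
tcp_pos: [0.5869, 0.1797, 0.1797]
ee_rot: [-0.577, 0.817, 0.0, -0.001]
wrist_force: [-0.1, -0.2, -1.9]
grip_width: 0.0477
grasp_force: 62.5
```

>>> {"fn": "play_rows", "kwargs": {"series": [{"slide": [0,0,0],"twist": 0,"gripper": -1},{"slide": [0,0,0],"twist": 0,"gripper": -1},{"slide": [0,0,0],"twist": 0,"gripper": -1},{"slide": [0,0,0],"twist": 0,"gripper": -1},{"slide": [0,0,0],"twist": 0,"gripper": -1}]}}

```text
clock: 7.2
tcp_pos: [0.5875, 0.1772, 0.1804]
ee_rot: [-0.576, 0.817, 0.0, 0.0]
wrist_force: [-0.0, -0.4, -1.8]
grip_width: 0.0482
grasp_force: 62.5
```

Run:
```python
from plant import env
from h import *
for n in("wrist","top","scene"):
    ci=env.camera_info(n);s=env.observe();im=env.camera(n)
    cv2.imwrite(f"pics/{n}3.png",im)
    z=s['tcp_pos'][2]+.011
    if n=="wrist":print(s['tcp_pos'],toolyaw(s),s['wrist_force'])
    cs,hi=cv2.findContours(blue(im),cv2.RETR_CCOMP,cv2.CHAIN_APPROX_NONE)
    for c in cs:
        if cv2.contourArea(c)>60 and (n=="wrist" or (np.hypot(*(plane(ci,c.reshape(-1,2).mean(0),z)[0,:2]-s['tcp_pos'][:2]))<.12)):
            print(n,c.mean(0)[0].round(1),cv2.contourArea(c),rect(ci,c,z))
```

```text
[0.58748986 0.177163   0.18042022] -109.63847598176478 [-0.01598318 -0.44598333 -1.82605906]
wrist [259.8 297.4] 3264.5 (array([595.9, 196. ]), array([57. , 50.2]), 71.93)
wrist [266.6 145. ] 7682.5 (array([571. , 127.5]), array([49. , 44.7]), -19.63)
wrist [257.4 144.8] 2419.5 (array([569.6, 124.6]), array([25. , 24.4]), 24.39)
top [119.9 180.5] 697.5 (array([576. , 147.3]), array([96.6, 52.1]), 70.09)
top [131.8 182.9] 133.5 (array([568.6, 123.4]), array([27. , 24.4]), -54.53)
scene [371.4 246.4] 618.0 (array([604.4, 214.4]), array([69.5, 54.5]), 70.35)
scene [376.3 252. ] 94.0 (array([609.9, 226.6]), array([23.9, 21. ]), -59.7)
scene [336.5 214.2] 420.0 (array([572.8, 126.2]), array([54.7, 48.7]), -19.29)
scene [336.5 214.3] 99.0 (array([573.6, 124.7]), array([26.5, 23. ]), 68.93)
```

View pics/wrist3.png

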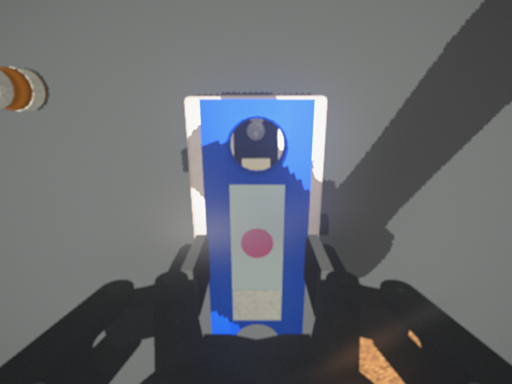

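The wrist view shows the far hole at (257,145) with the steel pin visible through it around (256,130). I'll compare with the projected pin using the stage estimate.

Run:
```python
from plant import env
from h import *
ci=env.camera_info("wrist");s=env.observe()
im=cv2.imread("pics/wrist3.png")
u=np.array([np.cos(np.radians(70.65)),np.sin(np.radians(70.65))])
c=np.array([.590,.1793])
p=c-.055*u
print(project(ci,[[*p,.09],[*p,.058],[.5696,.1246,s['tcp_pos'][2]+.011]]))
g=cv2.resize(im[105:180,220:295],(600,600),interpolation=cv2.INTER_CUBIC)
cv2.imwrite("pics/c3.png",g)
for px in([257,124],[257,127],[257,130]):print(px,plane(ci,px,.09))
print(toolshift(s,[*(c-s['tcp_pos'][:2]),0])*1000)
```

```text
[[255.67654211 130.78043313]
 [255.78698901 127.45417696]
 [257.45602971 143.98719747]]
[257, 124] [[0.56906798 0.12287451 0.09      ]]
[257, 127] [[0.56983231 0.12502544 0.09      ]]
[257, 130] [[0.57060106 0.12718881 0.09      ]]
[-2.51110973e+00 -1.72245111e+00  3.29482059e-04]
```

View pics/c3.png

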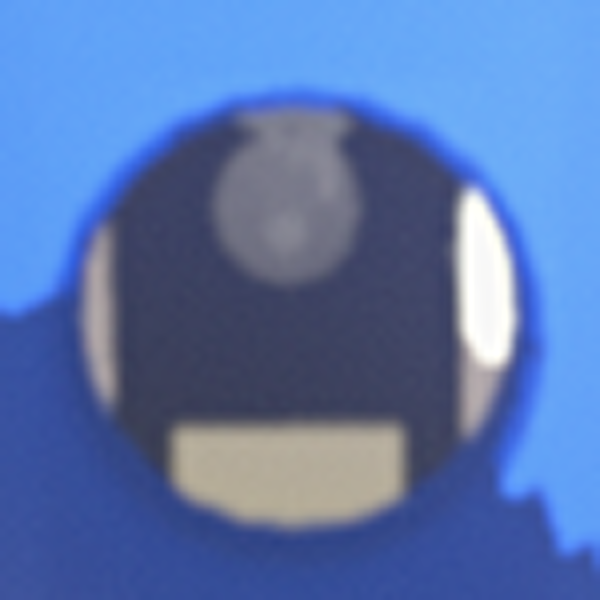

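The pin circle in the crop sits at about (287,207), tip at (287,232), inside the hole with margin. The needed correction is about -4 mm along tool x and -1.5 mm along tool y. Correcting and going down to just above the tips.

>>> {"fn": "play_rows", "kwargs": {"series": [{"slide": [-0.014,-0.005,0.05],"twist": -0.001,"gripper": -1},{"slide": [-0.014,-0.005,0.12],"twist": -0.001,"gripper": -1},{"slide": [-0.014,-0.005,0.19],"twist": -0.001,"gripper": -1},{"slide": [-0.014,-0.005,0.24],"twist": -0.001,"gripper": -1},{"slide": [-0.014,-0.005,0.26],"twist": -0.001,"gripper": -1}]}}

```text
clock: 7.85
tcp_pos: [0.589, 0.1808, 0.0992]
ee_rot: [-0.579, 0.815, 0.0, -0.002]
wrist_force: [-0.6, -0.2, -2.2]
grip_width: 0.0479
grasp_force: 62.5
```

>>> {"fn": "play_rows", "kwargs": {"series": [{"slide": [0,0,0],"twist": 0,"gripper": -1},{"slide": [0,0,0],"twist": 0,"gripper": -1},{"slide": [0,0,0],"twist": 0,"gripper": -1},{"slide": [0,0,0],"twist": 0,"gripper": -1},{"slide": [0,0,0],"twist": 0,"gripper": -1}]}}

```text
clock: 8.35
tcp_pos: [0.5906, 0.1815, 0.103]
ee_rot: [-0.579, 0.815, -0.0, 0.001]
wrist_force: [0.1, 0.4, -1.4]
grip_width: 0.0475
grasp_force: 62.5
```

Run:
```python
from plant import env
from h import *
s=env.observe();print(s['tcp_pos'],toolyaw(s),s['wrist_force'])
w=env.camera("wrist");t=env.camera("scene")
print(project(env.camera_info("scene"),[s['tcp_pos']]))
a=cv2.resize(w[95:195,200:320],None,fx=3.3,fy=3.3,interpolation=cv2.INTER_CUBIC)
b=cv2.resize(t[195:295,290:410],None,fx=3.3,fy=3.3,interpolation=cv2.INTER_CUBIC)
cv2.imwrite("pics/c4.png",np.hstack([a,b]))
```

```text
[0.59059175 0.18151337 0.10300659] -109.21948341310906 [ 0.14118209  0.37547206 -1.41881572]
[[348.59118248 251.06454981]]
```

View pics/c4.png

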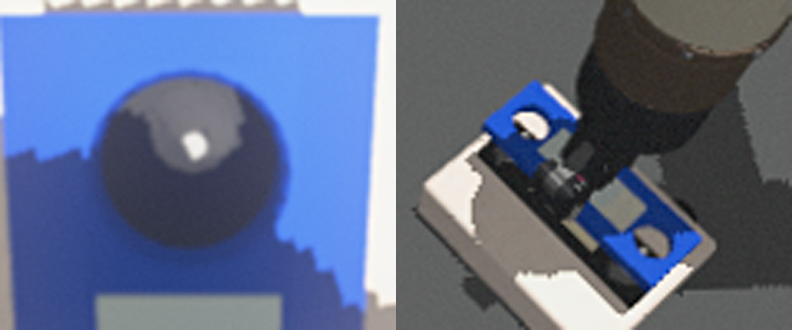

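Run:
```python
from plant import env
from h import *
s=env.observe();ci=env.camera_info("wrist")
off=.5-.5/3.3 
tip=plane(ci,[200+195/3.3-.35,95+146/3.3-.35],.09)[0];hole=plane(ci,[200+193/3.3-.35,95+160/3.3-.35],s['tcp_pos'][2]+.011)[0]
print(tip,hole,(toolshift(s,tip-hole)*1000))
```

```text
[0.57235878 0.12911784 0.09      ] [0.57246056 0.12811066 0.11371021] [-0.90472956  0.43788461 23.71051081]
```

The tip is within about 1 mm of the hole centre. Lowering slowly.

>>> {"fn": "play_rows", "kwargs": {"series": [{"slide": [-0.003,0.001,0.02],"twist": 0,"gripper": -1},{"slide": [-0.003,0.001,0.04],"twist": 0,"gripper": -1},{"slide": [-0.003,0.001,0.06],"twist": 0,"gripper": -1},{"slide": [-0.003,0.001,0.08],"twist": 0,"gripper": -1},{"slide": [-0.003,0.001,0.09],"twist": 0,"gripper": -1}]}}

```text
clock: 8.95
tcp_pos: [0.5899, 0.1821, 0.0741]
ee_rot: [-0.579, 0.815, 0.0, -0.001]
wrist_force: [1.1, -0.3, -2.3]
grip_width: 0.0481
grasp_force: 62.5
```

>>> {"fn": "play_rows", "kwargs": {"series": [{"slide": [0,0,0.015],"twist": 0,"gripper": -1},{"slide": [0,0,0.03],"twist": 0,"gripper": -1},{"slide": [0,0,0.04],"twist": 0,"gripper": -1},{"slide": [0,0,0.045],"twist": 0,"gripper": -1},{"slide": [0,0,0.047],"twist": 0,"gripper": -1}]}}

```text
clock: 9.45
tcp_pos: [0.5903, 0.1823, 0.0611]
ee_rot: [-0.579, 0.815, -0.0, -0.0]
wrist_force: [-0.5, -0.3, -2.3]
grip_width: 0.0485
grasp_force: 62.5
```

>>> {"fn": "play_rows", "kwargs": {"series": [{"slide": [0,0,0.002],"twist": 0,"gripper": -1},{"slide": [0,0,0.004],"twist": 0,"gripper": -1},{"slide": [0,0,0.005],"twist": 0,"gripper": -1},{"slide": [0,0,0.006],"twist": 0,"gripper": -1},{"slide": [0,0,0.006],"twist": 0,"gripper": -1}]}}

```text
clock: 9.95
tcp_pos: [0.5903, 0.1823, 0.0594]
ee_rot: [-0.579, 0.815, -0.0, 0.0]
wrist_force: [-0.7, 0.1, -1.7]
grip_width: 0.0481
grasp_force: 62.5
```

>>> {"fn": "play_rows", "kwargs": {"series": [{"slide": [0,0,0.001],"twist": 0,"gripper": -1},{"slide": [0,0,0.002],"twist": 0,"gripper": -1},{"slide": [0,0,0.003],"twist": 0,"gripper": -1},{"slide": [0,0,0.003],"twist": 0,"gripper": -1},{"slide": [0,0,0.003],"twist": 0,"gripper": -1}]}}

```text
clock: 10.45
tcp_pos: [0.5904, 0.1824, 0.0592]
ee_rot: [-0.579, 0.815, -0.0, 0.0]
wrist_force: [-3.0, -0.1, 5.6]
grip_width: 0.048
grasp_force: 63.3
```

Contact came at the expected seated height (0.0592 m, +5.6 N). Releasing, then straight up.

>>> {"fn": "play_rows", "kwargs": {"series": [{"slide": [0,0,0],"twist": 0,"gripper": 1},{"slide": [0,0,0],"twist": 0,"gripper": 1},{"slide": [0,0,0],"twist": 0,"gripper": 1},{"slide": [0,0,0],"twist": 0,"gripper": 1},{"slide": [0,0,0],"twist": 0,"gripper": 1}]}}

```text
clock: 10.95
tcp_pos: [0.5903, 0.1823, 0.0583]
ee_rot: [-0.579, 0.815, 0.0, -0.0]
wrist_force: [0.4, -0.0, -0.8]
grip_width: 0.0856
grasp_force: 0.0
```

>>> {"fn": "play_rows", "kwargs": {"series": [{"slide": [0,0,-0.03],"twist": 0,"gripper": 1},{"slide": [0,0,-0.1],"twist": 0,"gripper": 1},{"slide": [0,0,-0.22],"twist": 0,"gripper": 1},{"slide": [0,0,-0.36],"twist": 0,"gripper": 1},{"slide": [0,0,-0.45],"twist": 0,"gripper": 1}]}}

```text
clock: 11.45
tcp_pos: [0.5915, 0.1826, 0.1978]
ee_rot: [-0.579, 0.815, -0.001, 0.003]
wrist_force: [0.8, 0.0, -0.4]
grip_width: 0.0854
grasp_force: 0.0
```

>>> {"fn": "play_rows", "kwargs": {"series": [{"slide": [-0.1,0,0],"twist": 0,"gripper": 1},{"slide": [-0.2,0,0],"twist": 0,"gripper": 1},{"slide": [-0.2,0,0],"twist": 0,"gripper": 1},{"slide": [-0.2,0,0],"twist": 0,"gripper": 1},{"slide": [-0.2,0,0],"twist": 0,"gripper": 1}]}}

```text
clock: 11.95
tcp_pos: [0.6097, 0.2384, 0.1936]
ee_rot: [-0.579, 0.815, -0.0, -0.0]
wrist_force: [0.9, -0.5, -0.1]
grip_width: 0.0855
grasp_force: 0.0
```

Run:
```python
from plant import env
from h import *
s=env.observe();print(s['tcp_pos'],s['grip_width'],s['wrist_force'])
o=[]
for n,(y,x) in dict(wrist=(0,0),scene=(195,280)).items():
    im=env.camera(n);ci=env.camera_info(n)
    for c in cv2.findContours(blue(im),cv2.RETR_EXTERNAL,cv2.CHAIN_APPROX_NONE)[0]:
        if cv2.contourArea(c)>500: print(n,c.mean(0)[0],rect(ci,c,.07))
    o.append(cv2.resize(im if n=="wrist" else im[y:y+100,x:x+133],(400,300),interpolation=cv2.INTER_CUBIC))
cv2.imwrite("pics/c5.png",np.hstack(o))
```

```text
[0.60974354 0.23835314 0.19363797] 0.08547448262325835 [ 0.8950711  -0.51606579 -0.10417149]
wrist [255.56996587 183.76791809] (array([610.8, 236.7]), array([47.1, 33.8]), -22.66)
wrist [259.22883295  80.798627  ] (array([583.9, 159. ]), array([100. ,  47.8]), 70.67)
scene [345.05426357 258.60465116] (array([593.2, 180.1]), array([150. ,  52.1]), 70.8)
scene [209.63087248 115.18791946] (array([ 391.6, -328.5]), array([197.5,  73.9]), -85.61)
scene [119.90707965   9.89823009] (array([ 148.5, -911.8]), array([395.4, 195.1]), -62.69)
scene [27.13419913 25.60606061] (array([  319.7, -1160.3]), array([483.2, 279.3]), 53.62)
```

View pics/c5.png

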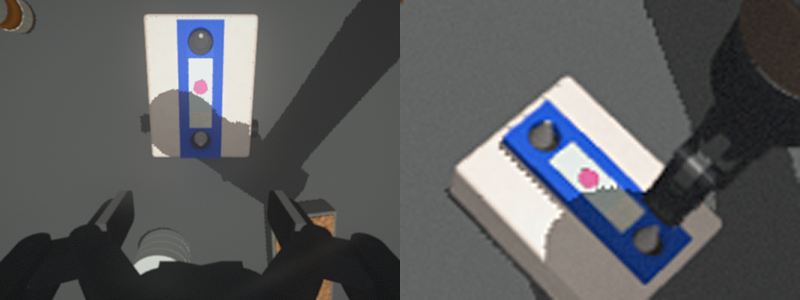

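The final pictures show the holder flat on the stage, slide up, with a pin through each hole (wrist panel (200,40) and (200,138)). The size and yaw measured at seated height agree (150×52 mm, 70.8°), and the gripper is open and clear.

```bash
python3 -c "
from plant import env
print(env.close_job())"
```

```text
the job is handed in; nothing more can be done
None
```

The small blue slide holder is on the light stage, slide up and flat on the pad with a pin through each end hole, the gripper is clear of it, and the job was handed in at about 12 s.

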